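Feel out the tired spring buffers

TASK

The three spring buffers on the bench come out of a switch operating gear, and at least one has gone soft. Squeeze each gently across its two end plates, never with more than 20 N, to feel whether its spring is firm or soft; stand the firm ones upright in the steel tray and the soft ones upright in the cardboard lid. Leave the other things on the bench alone.

Things in the scene. Friction and masses are not known exactly. Their poses are not given: they have to be found in the camera images.
- stand_1 (a point): stand 1 of the three on a fixed plywood board (330 x 100 mm, 10 mm thick) with dark wooden strips 4 mm high between the stands, 105 mm apart along the board's x axis. A spring buffer stands on it, its middle within 6 mm of this point and its squeeze line along the board's y axis, within 0.12 rad. Point: middle of the stand, on the board's top
- stand_2 (a point): stand 2 of the three on a fixed plywood board (330 x 100 mm, 10 mm thick) with dark wooden strips 4 mm high between the stands, 105 mm apart along the board's x axis. A spring buffer stands on it, its middle within 6 mm of this point and its squeeze line along the board's y axis, within 0.12 rad. Point: middle of the stand, on the board's top
- stand_3 (a point): stand 3 of the three on a fixed plywood board (330 x 100 mm, 10 mm thick) with dark wooden strips 4 mm high between the stands, 105 mm apart along the board's x axis. A spring buffer stands on it, its middle within 6 mm of this point and its squeeze line along the board's y axis, within 0.12 rad. Point: middle of the stand, on the board's top
- board_top (a point): middle of the same board's top (axes as the board's). Each buffer on it: aluminium housing on a dark 40 x 42 mm foot, 58 mm high, 0.2 to 0.3 kg, with an upright steel plate (36 mm wide, 6 mm thick, from 12 to 58 mm up) at each end, 56 mm over both plates. One plate is fixed, the other sits on a sprung plunger
- board: the board itself, origin under its middle. How the buffers feel: squeezed over both plates the sprung plate goes in up to 8 mm; a firm buffer gives 1.5 mm at 10 N, 2.5 mm at 14 N, 4 mm at 20 N, all 8 mm at 36 N; a soft one gives all 8 mm below 6 N, then is solid and can be carried so. They look alike; any stand may hold a soft one
- keep_tray_in (a point): oblong bare-steel tray, fixed, 240 mm (its x) by 150 mm (its y), rim 12 mm high over the bench, walls 3 mm, a small wire handle at each short end; takes the firm buffers. This point: centre of its inner floor, 3 mm above the bench
- scrap_lid_in (a point): square shallow cardboard carton lid, fixed, 180 x 180 mm, rim 12 mm high over the bench, walls 3 mm, low flaps folded out at its two x sides; takes the soft buffers. This point: centre of its inner floor, 3 mm above the bench
- spanner: bystander: steel spanner lying on the bench; origin under its middle
- grease_jar: bystander: white grease jar with a steel lid, 52 mm diameter, 60 mm high; origin at its underside
- washer: bystander: flat steel washer, 44 mm diameter, 5 mm thick; origin at its underside
- gearbox: bystander: grey operating-gear box 110 x 140 x 130 mm with shaft stubs; origin at its underside

How it is judged (in metres and radians):
On the way:
1. a soft buffer has been squeezed across its end plates until it gives (by 6 mm or more) (x of soft_buffer_plate in the frame of soft_buffer_center below 0.022 m), for 0.2 s.
At the end, for the whole second after the job is handed in: Every firm buffer stands upright (within 0.15 rad) on the floor of the steel tray with its centre at least 15 mm inside the rim's outer edge, and every soft one likewise in the cardboard lid, all released and still (x of firm_buffer_p_center in the frame of keep_tray_in between -0.105 and 0.105 m and y of firm_buffer_p_center in the frame of keep_tray_in between -0.06 and 0.06 m and z of firm_buffer_p_center in the frame of keep_tray_in between 0.024 and 0.036 m and angle between each of firm_buffer_p_center, firm_buffer_q_center, soft_buffer_center's own z axis and vertical below 0.15 rad and x of firm_buffer_q_center in the frame of keep_tray_in between -0.105 and 0.105 m and y of firm_buffer_q_center in the frame of keep_tray_in between -0.06 and 0.06 m and z of firm_buffer_q_center in the frame of keep_tray_in between 0.024 and 0.036 m and x of soft_buffer_center in the frame of scrap_lid_in between -0.075 and 0.075 m and y of soft_buffer_center in the frame of scrap_lid_in between -0.075 and 0.075 m and z of soft_buffer_center in the frame of scrap_lid_in between 0.024 and 0.036 m); the robot touches nothing.
It fails at once if a buffer is squeezed much harder than allowed (more than 28 N a finger) (contact force between the fingers and firm_buffer_p above 56 N or contact force between the fingers and soft_buffer above 56 N or contact force between the fingers and firm_buffer_q above 56 N).
It fails at once if a bystander is moved by more than 20 mm (distance of any of spanner, grease_jar, washer, gearbox from where it was at the start of the episode above 0.02 m).
It also fails if it takes over 70 s, if anything falls off the work surface, if the arm or the gripper's body presses on something with over 40 N, if the wrist force passes 120 N, or if a joint passes its speed limit or range.

ROBOT

A 7-joint arm with a two-finger parallel gripper is mounted at the origin on the work surface. World frame = base frame: x ahead of the robot, y to its left, z up, the work surface at z = 0. Lengths are in m, angles in degrees, forces in N, time in s.
With the tool pointing down it reaches from about 0.35 to 0.9 m from the base axis. Payload 7.2 kg.
Tool frame: the origin (TCP) lies between the finger pads; the fingertips stand 17 mm ahead of it and the grasp point (between the pads) lies 2 mm behind it (env.tips_ahead is the distance from the TCP to the fingertips, in m); x points along the fingers, z is the direction in which the jaws open and shut, and the axes are right-handed (so a half turn about x gives the same grasp; the last joint's range is limited). The gripper opens to 85 mm and grips with 20 to 120 N. Pads are 22 mm wide; open, the fingers measure 114 mm over their backs; the gripper's body (76 mm by 85 mm) begins 54 mm behind the grasp point. The pads swing forward as they close: fully open they stand 13 mm farther back than shut.
Start: joints at [-70.199, 23.554, -0.728, 91.456, 0.321, 64.991, -4.71], TCP at [0.251, 0.572, 0.248] pointing down, gripper open.
Joint ranges: [-169.25, 169.25], [-16.82, 113.86], [-84.01, 82.57], [7.8, 145.47], [-59.2, 239.2], [7.22, 106.19], [-163.78, 163.78]. Speed limits (degrees/s): [136.94, 136.94, 172.46, 172.46, 180, 180, 180].

INTERFACE

Orientations are given as a 3x3 rotation matrix whose columns are the frame's x, y, z axes.
In Python, from station import env gives the robot as it stands.
- The arm moves only by the tool arm_command, never from a script. Its argument "plan" is a list of rows, each a list of 7 numbers: the shift along the tool's x, y, z in mm, then the turn, a rotation vector about the tool's x, y, z in degrees, then the finger opening in mm, from 0 to 85.4. In form: [[x, y, z, wx, wy, wz, claw], ...]. A call has exactly 10 rows; each row is the pose to reach, as a shift and turn from the pose commanded when the call began, along the tool's axes at that moment; what a row does not reach only later rows make up. A row lasts 1/10 s, in which the tool goes at most 50 mm and 8.59 degrees, less where a joint would pass 70% of its speed; a pose out of reach is approached as far as the arm can. A call with a gripper value outside its range is refused whole. The fingers move at their own pace and stop on an object; "grip_force" is the grip in N (left out, the last holds). Time passes only in rows, so rows that repeat a pose let the fingers close, or fill a call up. It gives the time, the measured TCP pose, the force and the opening at its end, in the units of the state.
- env.sense(): the state, without advancing time (a new reading comes with each control period).
- env.get_image(name): name is "side" or "top"; returns the picture (384x512x3 uint8, red, green, blue); there is no depth.
- env.camera_info(name): a dict with "mtx" (3x3 intrinsics, pixels), "position" and "attitude" of the camera in the world. Camera axes: x right, y up, looking along -z (the intrinsics and any distortion apply to the point x, -y, -z); pixel columns grow to the right and rows downward; lengths in m; the calibration is good to about 2 mm. A picture is of the moment at which its call begins. camera_info takes no time and is no camera call.
- env.finish_job(): hands the job in, once; it reports no verdict.
The state is a dict: "t": time; "q": joint angles; "joint_velocities": joint speeds; "effort": joint torques, N m; "eef_pos": TCP position; "tool_rot": TCP orientation; "ft_force": force on the tool from outside, world axes, zero at the start; "ft_torque": the same for the moment, N m; "opening": finger opening in m.
Only numpy, scipy, OpenCV 4.12 (cv2) and the standard library are available. Lean on these libraries where they do the work, as an engineer would, in place of code of your own. Each camera call takes 0.05 s, during which the arm holds its last target. There are 200 camera calls.

## Working session

There is one attempt and no reset: what is moved stays moved. The work goes in short steps, Python scripts to look and compute and a tool call to move; the robot and the scene stay as the last step left them, time stands still between calls to the robot, and variables do not carry over. Pictures are saved under pics/ and viewed, about 8 in all and at most 12, crops included, and the job is handed in when it is done.

Besides the shell and the picture viewer there is one more tool, called after "Emit:" as a command line: name --pt "numbers of a row" for each row, then --argument value for the rest. arm_command: Moves the arm, as the interface text tells. Its arguments: {"type":"object","properties":{"plan":{"type":"array","items":{"type":"array","items":{"type":"number"}}},"grip_force":{"type":"number"}},"required":["plan"]}

```bash
ls; mkdir -p pics; python3 - <<'E'
from station import env
import cv2
s=env.sense(); print(s['t'],s['eef_pos'],s['tool_rot'],s['ft_force'],s['opening'])
for n in('top','side'):
    im=env.get_image(n); cv2.imwrite(f'pics/{n}0.png',cv2.resize(im[:,:,::-1],(800,600),interpolation=cv2.INTER_CUBIC))
    c=env.camera_info(n); print(n,c)
E
```

```text
pics
0.0 [0.25115689 0.57178479 0.2474354 ] [[-5.48921615e-04 -9.15593286e-01  4.02105251e-01]
 [-1.56623619e-03  4.02105606e-01  9.15591955e-01]
 [-9.99998623e-01 -1.27203582e-04 -1.65475980e-03]] [-0.1894695  -0.26172753  0.08296921] 0.08520039109532562
top {'mtx': array([[421.50652095,   0.        , 262.32194218],
       [  0.        , 421.50652095, 189.69430664],
       [  0.        ,   0.        ,   1.        ]]), 'position': array([ 0.45457087, -0.04758033,  1.62460841]), 'attitude': array([[-0.02342085,  0.99420546, -0.10491408],
       [-0.99965957, -0.02449695, -0.00898002],
       [-0.01149806,  0.10466804,  0.99444075]])}
side {'mtx': array([[445.1253068 ,   0.        , 256.35699702],
       [  0.        , 445.1253068 , 191.41648593],
       [  0.        ,   0.        ,   1.        ]]), 'position': array([ 0.1179728 , -0.80201325,  1.17422801]), 'attitude': array([[ 0.83206317,  0.42394105, -0.35769382],
       [-0.55460657,  0.64641404, -0.52398516],
       [ 0.00907949,  0.63436809,  0.7729778 ]])}
```

View pics/top0.png

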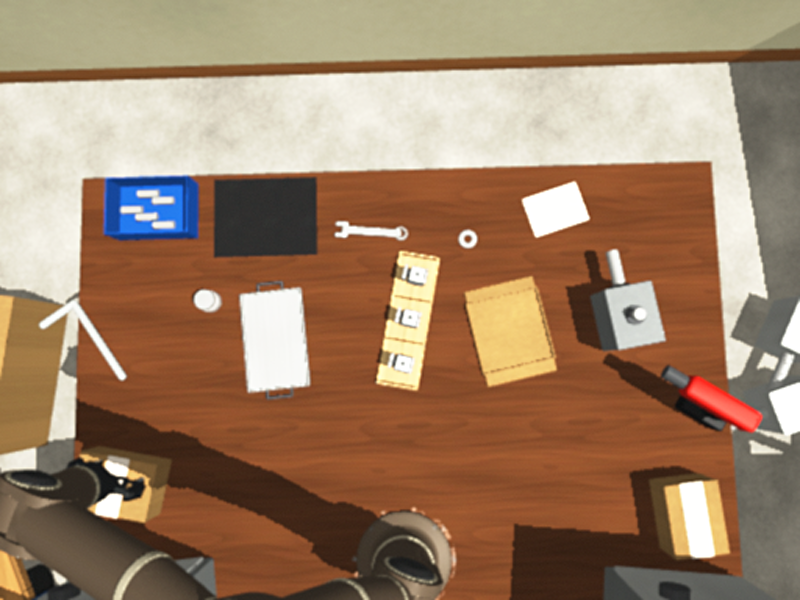

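View pics/side0.png

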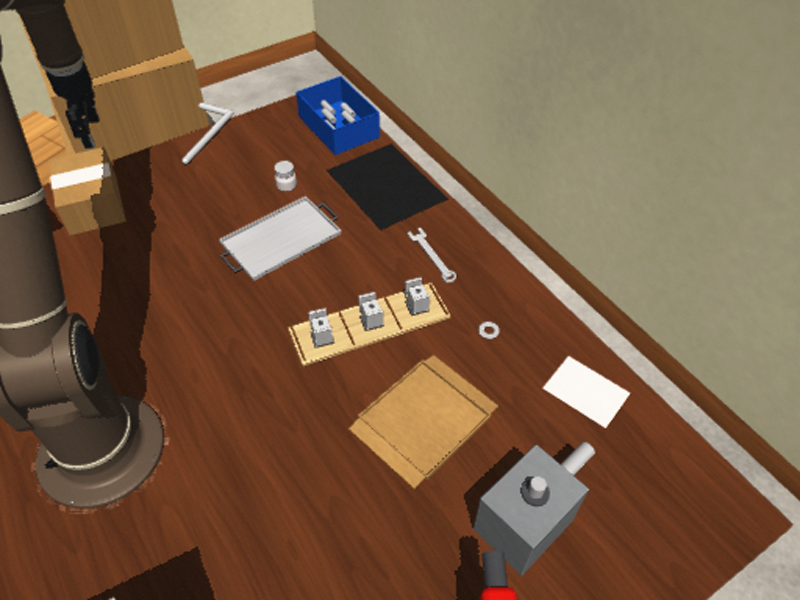

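The top view shows the board with three buffers at about (415,274), (407,317), (401,362), the tray centred near (275,340) and the lid near (510,332). The side view agrees. I'll enlarge both for corner pixels.

```bash
cat > h.py <<'E'
import numpy as np, cv2
from station import env
def px2w(name,uv,z):
    c=env.camera_info(name); uv=np.atleast_2d(np.float64(uv))
    d=np.c_[uv,np.ones(len(uv))]@np.linalg.inv(c['mtx']).T
    d=(d*[1,-1,-1])@c['attitude'].T; p=c['position']
    return p+d*((z-p[2])/d[:,2])[:,None]
def w2px(name,P):
    c=env.camera_info(name); q=(np.atleast_2d(P)-c['position'])@c['attitude']
    q=(q*[1,-1,-1])@c['mtx'].T; return q[:,:2]/q[:,2:]
def crop(name,x0,y0,w,h,k,out):
    im=env.get_image(name)[y0:y0+h,x0:x0+w,::-1]
    cv2.imwrite(out,cv2.resize(im,None,fx=k,fy=k,interpolation=cv2.INTER_CUBIC))
E
python3 - <<'E'
from h import *
a=env.get_image('top')[:,:,::-1]; b=env.get_image('side')[:,:,::-1]
f=lambda im,x,y,w,h,k: cv2.resize(im[y:y+h,x:x+w],None,fx=k,fy=k,interpolation=cv2.INTER_CUBIC)
cv2.imwrite('pics/a1.png',f(a,230,150,66,106,5.6))
t=np.hstack([f(a,230,155,60,100,6),f(b,180,170,114,66,3.85)[:1,:1].repeat(600,0).repeat(1,1)])
s=f(b,180,172,114,66,3.85)
c=np.zeros((600,800,3),np.uint8); c[:,:360]=f(a,230,155,60,100,6); c[:s.shape[0],360:360+s.shape[1]]=s[:,:440]
g=f(a,140,170,225,85,1.95); c[300:300+g.shape[0],360:360+g.shape[1]]=g[:,:440]
cv2.imwrite('pics/c1.png',c)
E
```

```text
(no output)
```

View pics/c1.png

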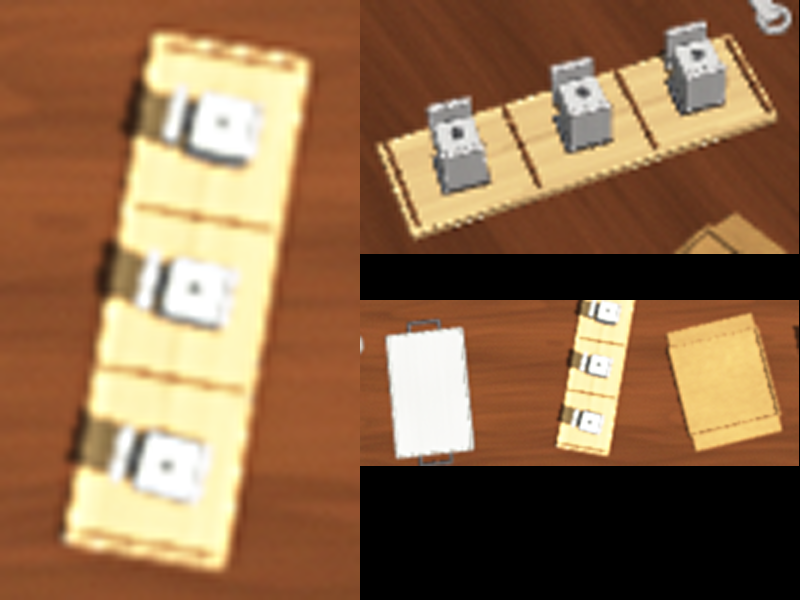

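```bash
python3 - <<'E'
from h import *
np.set_printoptions(precision=4,suppress=True)
o=np.array([230,155]); cr=lambda L:np.array(L)/6+o
B=px2w('top',cr([(152,36),(312,60),(225,570),(62,543)]),.010); print('board',B[:,:2],B.mean(0), np.linalg.norm(B[0]-B[1]),np.linalg.norm(B[0]-B[3]))
ax=(B[0]+B[1]-B[2]-B[3]); print('x dir deg',np.degrees(np.arctan2(ax[1],ax[0])))
# buffer top ends (left plate outer edge mid, right outer edge mid) z=.068
for L in ([(166,112),(262,130)],[(138,279),(237,297)],[(112,453),(210,474)]):
    P=px2w('top',cr(L),.068); d=P[0]-P[1]; print('buf',P.mean(0)[:2],np.linalg.norm(d),np.degrees(np.arctan2(d[1],d[0])))
T=px2w('top',np.array([(240,294),(301,288),(310,385),(248,392)])/1.5625,.012);print('tray',T.mean(0)[:2],np.degrees(np.arctan2(*(T[0]+T[1]-T[2]-T[3])[[1,0]])),np.linalg.norm(T[0]-T[1]),np.linalg.norm(T[0]-T[3]))
L=px2w('top',np.array([(465,293),(534,278),(556,370),(487,385)])/1.5625,.01);print('lid',L.mean(0)[:2],np.degrees(np.arctan2(*(L[0]+L[1]-L[2]-L[3])[[1,0]])),np.linalg.norm(L[0]-L[1]),np.linalg.norm(L[0]-L[3]))
# side-camera check: buffer hole centers on top
s=np.array([180,172])
P=px2w('side',np.array([(459-360,132),(584-360,92),(698-360,54)])/3.85+s,.068);print('side holes',P[:,:2])
P=px2w('top',cr([(166,465),(194,289),(222,123)]),.068);print('top holes',P[:,:2])
P=px2w('top',np.array([(207,300)])/1.5625,.06);print('jar',P)
E
```

```text
board [[ 0.7375 -0.0085]
 [ 0.7192 -0.1115]
 [ 0.3944 -0.0473]
 [ 0.4137  0.0556]] [ 0.5662 -0.0279  0.01  ] 0.10457067340093937 0.33006826448041526
x dir deg -11.188032463452148
buf [ 0.6729 -0.0472] 0.060693936886339804 77.85184898535339
buf [ 0.5694 -0.0284] 0.062096994125397924 78.28553556207409
buf [ 0.4621 -0.0097] 0.061406231644059395 76.62562716882735
tray [0.527  0.3007] 4.881907599272586 0.1514594241496984 0.24118020388466535
lid [ 0.5333 -0.277 ] 11.215250798920618 0.17437933852707194 0.23056140090601823
side holes [[ 0.4642 -0.0153]
 [ 0.5712 -0.0357]
 [ 0.6735 -0.0536]]
top holes [[ 0.4611 -0.0127]
 [ 0.5687 -0.0324]
 [ 0.6715 -0.0522]]
jar [[0.6229 0.4527 0.06  ]]
```

```bash
cat >> h.py <<'E'
def go(target,jaw_deg):
    s=env.sense(); R=s['tool_rot']; d=R.T@(np.array(target)-s['eef_pos'])*1000
    a=np.radians(jaw_deg); z=np.array([np.cos(a),np.sin(a),0]); x=np.array([0,0,-1.]); Rt=np.c_[x,np.cross(z,x),z]
    rv=np.degrees(cv2.Rodrigues(R.T@Rt)[0].ravel())
    print('t',round(s['t'],2),'pos',s['eef_pos'].round(4),'jaw',np.degrees(np.arctan2(R[1,2],R[0,2])).round(1),'open',round(s['opening']*1e3,1),'F',s['ft_force'].round(1)); print('shift',d.round(1),'turn',rv.round(1))
E
python3 -c "
from h import *
go((.462,-.011,.13),77.5)"
```

```text
t 0.2 pos [0.2512 0.572  0.2478] jaw 66.3 open 85.5 F [ 0.2 -0.9  0.3]
shift [ 118.2 -427.4 -448.9] turn [-11.2  -0.1  -0. ]
```

Emit:
arm_command --pt "2 -8 -8 0 0 0 85" --pt "6 -24 -25 -1 0 0 85" --pt "13 -48 -51 -2 0 0 85" --pt "21 -77 -82 -3 0 0 85" --pt "30 -109 -115 -4 0 0 85" --pt "39 -141 -148 -5 0 0 85" --pt "48 -173 -181 -6 0 0 85" --pt "57 -205 -215 -7 0 0 85" --pt "66 -237 -249 -8 0 0 85" --pt "74 -269 -282 -9 0 0 85" --grip_force 20

```text
t: 1.2
eef_pos: [0.3843, 0.2032, 0.174]
tool_rot: [[0.0, -0.967, 0.254], [0.0, 0.254, 0.967], [-1.0, -0.0, 0.0]]
ft_force: [0.9, -0.1, -0.3]
opening: 0.0849
```

```bash
python3 -c "
from h import *
go((.462,-.011,.13),77.5)"
```

```text
t 1.2 pos [0.3843 0.2032 0.174 ] jaw 75.3 open 84.9 F [ 0.9 -0.1 -0.3]
shift [  44.  -129.5 -187.4] turn [-2.2  0.   0. ]
```

Emit:
arm_command --pt "8 -22 -32 -1 0 0 85" --pt "15 -44 -64 -2 0 0 85" --pt "22 -66 -96 -2 0 0 85" --pt "29 -86 -126 -2 0 0 85" --pt "35 -103 -150 -2 0 0 85" --pt "39 -116 -168 -2 0 0 85" --pt "42 -125 -181 -2 0 0 85" --pt "44 -130 -188 -2 0 0 85" --pt "44 -130 -190 -2 0 0 85" --pt "44 -130 -190 -2 0 0 85"

```text
t: 2.2
eef_pos: [0.4612, -0.0107, 0.1303]
tool_rot: [[-0.0, -0.975, 0.22], [0.0, 0.22, 0.975], [-1.0, 0.0, 0.0]]
ft_force: [0.1, 0.5, -0.5]
opening: 0.085
```

```bash
python3 - <<'E'
from h import *
go((.462,-.011,.043),77.5)
a=env.get_image('top')[:,:,::-1]; b=env.get_image('side')[:,:,::-1]
f=lambda im,x,y,w,h,k: cv2.resize(im[y:y+h,x:x+w],None,fx=k,fy=k,interpolation=cv2.INTER_CUBIC)
cv2.imwrite('pics/d1.png',np.hstack([f(a,225,160,80,110,5),f(b,175,160,80,110,5)]))
E
```

```text
t 2.2 pos [ 0.4612 -0.0107  0.1303] jaw 77.3 open 85.0 F [ 0.1  0.5 -0.5]
shift [87.3 -0.8 -0.1] turn [-0.2  0.  -0. ]
```

View pics/d1.png

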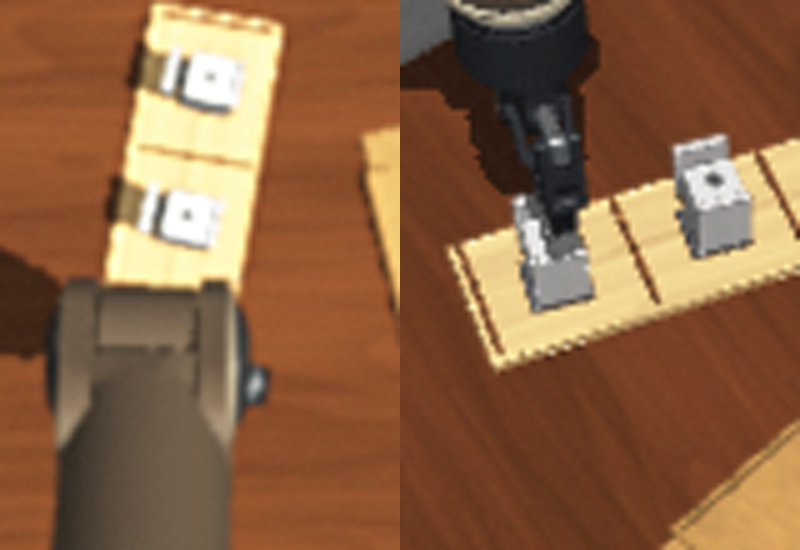

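The arm hides the buffer from above, and the side view shows the fingers over it at about (560,215), near buffer 3's top. This fits the estimate, so I'll go down and squeeze in small opening steps.

Emit:
arm_command --pt "8 0 0 0 0 0 85" --pt "20 0 0 0 0 0 85" --pt "34 0 0 0 0 0 85" --pt "48 0 0 0 0 0 85" --pt "60 0 0 0 0 0 85" --pt "70 0 0 0 0 0 80" --pt "78 -1 0 0 0 0 75" --pt "84 -1 0 0 0 0 70" --pt "87 -1 0 0 0 0 66" --pt "87 -1 0 0 0 0 62"

```text
t: 3.3
eef_pos: [0.4627, -0.011, 0.0431]
tool_rot: [[-0.0, -0.976, 0.22], [0.0, 0.22, 0.976], [-1.0, 0.0, 0.0]]
ft_force: [0.3, 0.4, -0.1]
opening: 0.0615
```

Emit:
arm_command --pt "0 0 0 0 0 0 60" --pt "0 0 0 0 0 0 58.5" --pt "0 0 0 0 0 0 57" --pt "0 0 0 0 0 0 56" --pt "0 0 0 0 0 0 55" --pt "0 0 0 0 0 0 54" --pt "0 0 0 0 0 0 53" --pt "0 0 0 0 0 0 52" --pt "0 0 0 0 0 0 51" --pt "0 0 0 0 0 0 50"

```text
t: 4.3
eef_pos: [0.4628, -0.0123, 0.0442]
tool_rot: [[0.001, -0.975, 0.221], [-0.001, 0.221, 0.975], [-1.0, -0.001, -0.001]]
ft_force: [-3.2, -3.7, 14.4]
opening: 0.0529
```

Emit:
arm_command --pt "0 0 0 0 0 0 49" --pt "0 0 0 0 0 0 48" --pt "0 0 0 0 0 0 47" --pt "0 0 0 0 0 0 46" --pt "0 0 0 0 0 0 45" --pt "0 0 0 0 0 0 45" --pt "0 0 0 0 0 0 45" --pt "0 0 0 0 0 0 45" --pt "0 0 0 0 0 0 45" --pt "0 0 0 0 0 0 45"

```text
t: 5.3
eef_pos: [0.4628, -0.0123, 0.0442]
tool_rot: [[0.001, -0.975, 0.221], [-0.001, 0.221, 0.975], [-1.0, -0.001, -0.001]]
ft_force: [-2.8, -4.2, 13.4]
opening: 0.0527
```

Firm: it stopped at 52.7 mm with the full 20 N grip. I'll lift it and carry it to the tray.

Emit:
arm_command --pt "-3 0 0 0 0 0 45" --pt "-9 0 0 0 0 0 45" --pt "-18 0 0 0 0 0 45" --pt "-30 0 0 0 0 0 45" --pt "-42 0 0 0 0 0 45" --pt "-54 0 0 0 0 0 45" --pt "-64 0 0 0 0 0 45" --pt "-72 0 0 0 0 0 45" --pt "-77 0 0 0 0 0 45" --pt "-80 0 0 0 0 0 45"

```text
t: 6.3
eef_pos: [0.4628, -0.0111, 0.1238]
tool_rot: [[0.0, -0.976, 0.22], [0.0, 0.22, 0.976], [-1.0, -0.0, 0.0]]
ft_force: [-0.1, 0.1, -2.6]
opening: 0.0509
```

```bash
python3 - <<'E'
from h import *
go((.477,.296,.12),77.5)
crop('side',130,90,160,130,5,'pics/e1.png')
E
```

```text
t 6.3 pos [ 0.4628 -0.0111  0.1238] jaw 77.3 open 50.9 F [-0.1  0.1 -2.6]
shift [  3.8  53.6 302.7] turn [-0.2  0.   0. ]
```

View pics/e1.png

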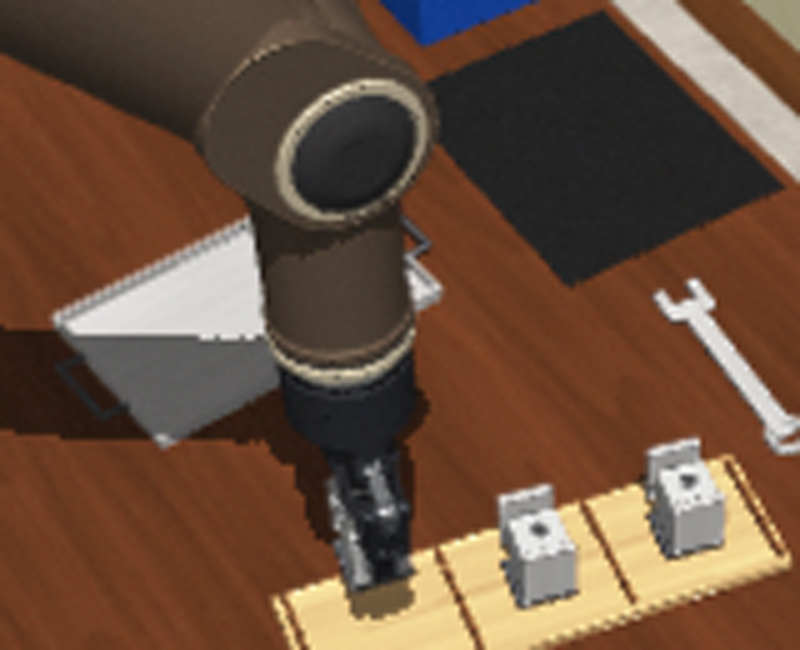

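Buffer held: its weight reads 2.6 N, and the fingers are above the emptied stand near (380,560). On to the tray.

Emit:
arm_command --pt "0 3 16 0 0 0 45" --pt "0 8 46 0 0 0 45" --pt "0 15 84 0 0 0 45" --pt "0 22 124 0 0 0 45" --pt "0 29 164 0 0 0 45" --pt "0 36 204 0 0 0 45" --pt "0 43 242 0 0 0 45" --pt "0 48 274 0 0 0 45" --pt "2 52 294 0 0 0 45" --pt "4 54 303 0 0 0 45"

```text
t: 7.35
eef_pos: [0.4761, 0.2981, 0.1185]
tool_rot: [[-0.001, -0.976, 0.218], [-0.0, 0.218, 0.976], [-1.0, 0.001, -0.0]]
ft_force: [0.2, 0.0, -2.2]
opening: 0.0505
```

Emit:
arm_command --pt "4 0 0 0 0 0 45" --pt "14 0 0 0 0 0 45" --pt "28 0 0 0 0 0 45" --pt "42 0 0 0 0 0 45" --pt "54 0 0 0 0 0 45" --pt "64 0 0 0 0 0 45" --pt "71 0 0 0 0 0 45" --pt "76 0 0 0 0 0 45" --pt "79 0 0 0 0 0 45" --pt "80 0 0 0 0 0 45"

```text
t: 8.35
eef_pos: [0.4767, 0.2964, 0.0392]
tool_rot: [[0.0, -0.976, 0.22], [0.0, 0.22, 0.976], [-1.0, -0.0, 0.0]]
ft_force: [0.3, 0.1, -1.4]
opening: 0.0508
```

```bash
python3 - <<'E'
from h import *
go((.477,.296,.037),77.5)
E
```

```text
t 8.35 pos [0.4767 0.2964 0.0392] jaw 77.3 open 50.8 F [ 0.3  0.1 -1.4]
shift [ 2.2 -0.4 -0.3] turn [-0.2  0.   0. ]
```

Emit:
arm_command --pt "0.5 0 0 0 0 0 45" --pt "1 0 0 0 0 0 45" --pt "1.5 0 0 0 0 0 45" --pt "2 0 0 0 0 0 45" --pt "2 0 0 0 0 0 45" --pt "2 0 0 0 0 0 45" --pt "2 0 0 0 0 0 45" --pt "2 0 0 0 0 0 45" --pt "2 0 0 0 0 0 45" --pt "2 0 0 0 0 0 45"

```text
t: 9.35
eef_pos: [0.4768, 0.2965, 0.0377]
tool_rot: [[0.0, -0.975, 0.22], [0.0, 0.22, 0.975], [-1.0, -0.0, 0.0]]
ft_force: [-1.5, -0.7, 5.4]
opening: 0.0508
```

Touched down. Open, then rise.

Emit:
arm_command --pt "-0.5 0 0 0 0 0 55" --pt "-0.5 0 0 0 0 0 60" --pt "0 0 0 0 0 0 66" --pt "0 0 0 0 0 0 74" --pt "0 0 0 0 0 0 82" --pt "-4 0 0 0 0 0 85" --pt "-16 0 0 0 0 0 85" --pt "-34 0 0 0 0 0 85" --pt "-56 0 0 0 0 0 85" --pt "-80 0 0 0 0 0 85"

```text
t: 10.35
eef_pos: [0.4766, 0.2962, 0.1188]
tool_rot: [[0.0, -0.975, 0.22], [0.0, 0.22, 0.975], [-1.0, -0.0, 0.0]]
ft_force: [-0.5, 0.4, -0.5]
opening: 0.085
```

```bash
python3 - <<'E'
from h import *
go((.570,-.0305,.13),78)
E
```

```text
t 10.35 pos [0.4766 0.2962 0.1188] jaw 77.3 open 85.0 F [-0.5  0.4 -0.5]
shift [ -11.2 -163.  -298.2] turn [-0.7  0.   0. ]
```

Emit:
arm_command --pt "-3 -10 -19 -1 0 0 85" --pt "-7 -29 -53 -1 0 0 85" --pt "-11 -51 -93 -1 0 0 85" --pt "-11 -73 -133 -1 0 0 85" --pt "-11 -95 -173 -1 0 0 85" --pt "-11 -117 -213 -1 0 0 85" --pt "-11 -137 -249 -1 0 0 85" --pt "-11 -152 -277 -1 0 0 85" --pt "-11 -160 -293 -1 0 0 85" --pt "-11 -163 -298 -1 0 0 85"

```text
t: 11.35
eef_pos: [0.5706, -0.0331, 0.1293]
tool_rot: [[0.001, -0.978, 0.207], [-0.001, 0.207, 0.978], [-1.0, -0.001, -0.001]]
ft_force: [0.4, -0.6, 0.6]
opening: 0.0848
```

```bash
python3 - <<'E'
from h import *
go((.570,-.0305,.044),78)
a=env.get_image('top')[:,:,::-1]; b=env.get_image('side')[:,:,::-1]
f=lambda im,x,y,w,h,k: cv2.resize(im[y:y+h,x:x+w],None,fx=k,fy=k,interpolation=cv2.INTER_CUBIC)
cv2.imwrite('pics/f1.png',np.hstack([f(a,140,170,100,120,4),f(b,200,150,100,120,4)]))
E
```

```text
t 11.35 pos [ 0.5706 -0.0331  0.1293] jaw 78.1 open 84.8 F [ 0.4 -0.6  0.6]
shift [85.3  1.2  2.5] turn [ 0.1 -0.   0.1]
```

View pics/f1.png

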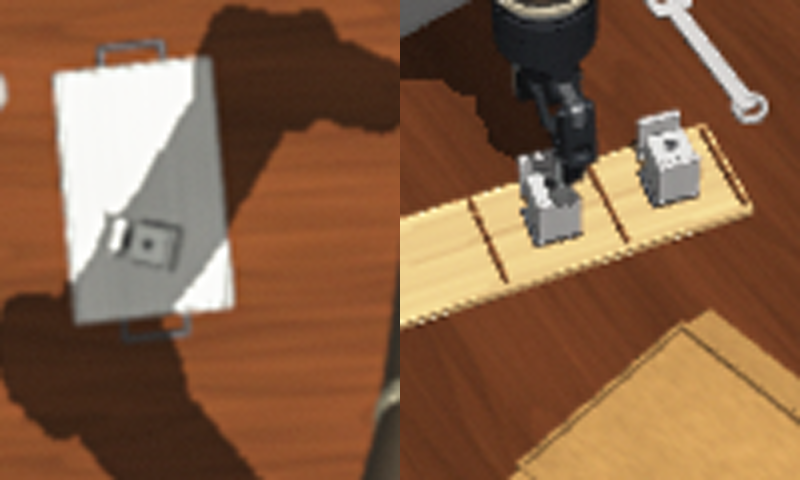

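The first buffer stands upright in the tray at (145,240) in the crop. The fingers are over buffer 2, so I'll descend and squeeze.

Emit:
arm_command --pt "8 0 0 0 0 0 85" --pt "20 0 0 0 0 0 85" --pt "34 0 0 0 0 0 85" --pt "48 0 0 0 0 0 85" --pt "60 0 0 0 0 0 85" --pt "70 0 0 0 0 0 80" --pt "78 0 0 0 0 0 75" --pt "84 0 0 0 0 0 70" --pt "86 0 0 0 0 0 66" --pt "86 0 0 0 0 0 62"

```text
t: 12.45
eef_pos: [0.5702, -0.03, 0.0422]
tool_rot: [[-0.0, -0.979, 0.203], [0.0, 0.203, 0.979], [-1.0, 0.0, 0.0]]
ft_force: [-0.1, 0.1, 0.1]
opening: 0.0621
```

Emit:
arm_command --pt "0 0 0 0 0 0 60" --pt "0 0 0 0 0 0 58.5" --pt "0 0 0 0 0 0 57" --pt "0 0 0 0 0 0 56" --pt "0 0 0 0 0 0 55" --pt "0 0 0 0 0 0 54" --pt "0 0 0 0 0 0 52" --pt "0 0 0 0 0 0 50" --pt "0 0 0 0 0 0 47" --pt "0 0 0 0 0 0 45"

```text
t: 13.45
eef_pos: [0.5703, -0.0318, 0.043]
tool_rot: [[0.001, -0.979, 0.204], [-0.001, 0.204, 0.979], [-1.0, -0.001, -0.001]]
ft_force: [-2.5, -3.9, 8.7]
opening: 0.0476
```

Emit:
arm_command --pt "0 0 0 0 0 0 45" --pt "0 0 0 0 0 0 45" --pt "0 0 0 0 0 0 45" --pt "-1 0 0 0 0 0 45" --pt "-2 0 0 0 0 0 45" --pt "-4 0 0 0 0 0 45" --pt "-8 0 0 0 0 0 45" --pt "-12 0 0 0 0 0 45" --pt "-15 0 0 0 0 0 45" --pt "-16 0 0 0 0 0 45"

```text
t: 14.45
eef_pos: [0.5704, -0.0302, 0.0588]
tool_rot: [[0.001, -0.979, 0.203], [0.0, 0.203, 0.979], [-1.0, -0.001, 0.0]]
ft_force: [-0.2, -0.9, -3.4]
opening: 0.0472
```

Soft: it closed to 47.6 mm. I'll carry it to the lid.

Emit:
arm_command --pt "-10 0 0 0 0 0 45" --pt "-25 -1 -10 0 0 0 45" --pt "-40 -2 -34 0 0 0 45" --pt "-52 -4 -72 0 0 0 45" --pt "-58 -6 -112 0 0 0 45" --pt "-61 -8 -152 0 0 0 45" --pt "-61 -11 -190 0 0 0 45" --pt "-61 -13 -222 0 0 0 45" --pt "-61 -14 -242 0 0 0 45" --pt "-61 -14 -249 0 0 0 45"

```text
t: 15.45
eef_pos: [0.5321, -0.281, 0.1207]
tool_rot: [[0.001, -0.978, 0.207], [-0.002, 0.207, 0.978], [-1.0, -0.001, -0.002]]
ft_force: [0.1, -0.5, -1.4]
opening: 0.0471
```

Emit:
arm_command --pt "4 0 0 0 0 0 45" --pt "14 0 0 0 0 0 45" --pt "28 0 0 0 0 0 45" --pt "42 0 0 0 0 0 45" --pt "54 0 0 0 0 0 45" --pt "64 0 0 0 0 0 45" --pt "72 0 0 0 0 0 45" --pt "77 0 0 0 0 0 45" --pt "80 0 0 0 0 0 45" --pt "81 0 0 0 0 0 45"

```text
t: 16.45
eef_pos: [0.5334, -0.277, 0.0382]
tool_rot: [[0.0, -0.979, 0.203], [-0.0, 0.203, 0.979], [-1.0, -0.0, -0.0]]
ft_force: [0.4, 0.3, -3.4]
opening: 0.0473
```

```bash
python3 - <<'E'
from h import *
go((.533,-.277,.036),78)
E
```

```text
t 16.45 pos [ 0.5334 -0.277   0.0382] jaw 78.3 open 47.3 F [ 0.4  0.3 -3.4]
shift [ 2.2  0.4 -0.1] turn [ 0.3 -0.   0. ]
```

Emit:
arm_command --pt "0.5 0 0 0 0 0 45" --pt "1 0 0 0 0 0 45" --pt "1.5 0 0 0 0 0 45" --pt "2 0 0 0 0 0 45" --pt "2.3 0 0 0 0 0 45" --pt "2.3 0 0 0 0 0 45" --pt "2.3 0 0 0 0 0 45" --pt "2.3 0 0 0 0 0 45" --pt "2.3 0 0 0 0 0 45" --pt "2.3 0 0 0 0 0 45"

```text
t: 17.45
eef_pos: [0.5334, -0.2769, 0.0361]
tool_rot: [[0.0, -0.979, 0.203], [-0.0, 0.203, 0.979], [-1.0, -0.0, 0.0]]
ft_force: [-1.0, 0.4, 1.4]
opening: 0.0472
```

Contact (force rose by about 4 N). Release, then rise.

Emit:
arm_command --pt "0.5 0 0 0 0 0 50" --pt "0.5 0 0 0 0 0 54" --pt "0.5 0 0 0 0 0 60" --pt "0.5 0 0 0 0 0 70" --pt "0 0 0 0 0 0 82" --pt "-4 0 0 0 0 0 85" --pt "-16 0 0 0 0 0 85" --pt "-34 0 0 0 0 0 85" --pt "-56 0 0 0 0 0 85" --pt "-84 0 0 0 0 0 85"

```text
t: 18.45
eef_pos: [0.5329, -0.2768, 0.1211]
tool_rot: [[-0.001, -0.979, 0.203], [0.0, 0.203, 0.979], [-1.0, 0.001, 0.0]]
ft_force: [-0.3, 0.5, -0.4]
opening: 0.0853
```

```bash
python3 - <<'E'
from h import *
go((.6735,-.0495,.13),78)
E
```

```text
t 18.45 pos [ 0.5329 -0.2768  0.1211] jaw 78.3 open 85.3 F [-0.3  0.5 -0.4]
shift [ -8.9 -91.5 251.1] turn [ 0.3  0.  -0. ]
```

Emit:
arm_command --pt "-3 -5 13 0 0 0 85" --pt "-7 -14 38 0 0 0 85" --pt "-9 -25 70 0 0 0 85" --pt "-9 -38 105 0 0 0 85" --pt "-9 -51 140 0 0 0 85" --pt "-9 -64 175 0 0 0 85" --pt "-9 -75 207 0 0 0 85" --pt "-9 -84 232 0 0 0 85" --pt "-9 -90 246 0 0 0 85" --pt "-9 -91 251 0 0 0 85"

```text
t: 19.45
eef_pos: [0.674, -0.0474, 0.129]
tool_rot: [[0.0, -0.98, 0.2], [0.001, 0.2, 0.98], [-1.0, -0.0, 0.001]]
ft_force: [0.1, -0.1, -0.4]
opening: 0.085
```

```bash
python3 - <<'E'
from h import *
go((.6735,-.0495,.044),78)
a=env.get_image('top')[:,:,::-1]; b=env.get_image('side')[:,:,::-1]
f=lambda im,x,y,w,h,k: cv2.resize(im[y:y+h,x:x+w],None,fx=k,fy=k,interpolation=cv2.INTER_CUBIC)
cv2.imwrite('pics/g1.png',np.hstack([f(a,280,160,90,120,4),f(b,210,150,110,120,4)]))
E
```

```text
t 19.45 pos [ 0.674  -0.0474  0.129 ] jaw 78.4 open 85.0 F [ 0.1 -0.1 -0.4]
shift [85.   0.1 -2.2] turn [0.4 0.  0. ]
```

View pics/g1.png

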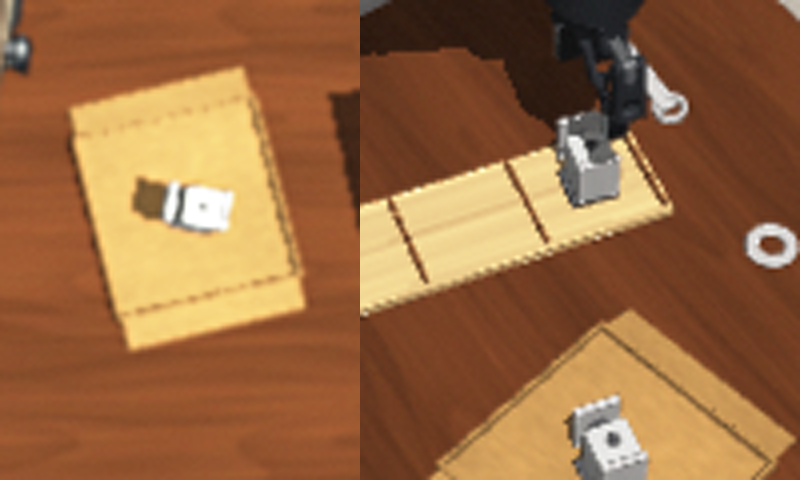

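The soft one stands upright in the middle of the lid, at (200,207) in the crop. The fingers are over the third.

Emit:
arm_command --pt "8 0 0 0 0 0 85" --pt "20 0 0 0 0 0 85" --pt "34 0 0 0 0 0 85" --pt "48 0 0 0 0 0 85" --pt "60 0 0 0 0 0 85" --pt "70 0 0 0 0 0 80" --pt "78 0 0 0 0 0 75" --pt "84 0 0 0 0 0 70" --pt "86 0 0 0 0 0 66" --pt "86 0 0 0 0 0 62"

```text
t: 20.55
eef_pos: [0.6734, -0.0492, 0.0429]
tool_rot: [[-0.0, -0.979, 0.203], [0.0, 0.203, 0.979], [-1.0, 0.0, 0.0]]
ft_force: [-0.5, 0.7, -0.3]
opening: 0.0617
```

Emit:
arm_command --pt "0 0 0 0 0 0 60" --pt "0 0 0 0 0 0 58.5" --pt "0 0 0 0 0 0 57" --pt "0 0 0 0 0 0 56" --pt "0 0 0 0 0 0 55" --pt "0 0 0 0 0 0 54" --pt "0 0 0 0 0 0 52" --pt "0 0 0 0 0 0 50" --pt "0 0 0 0 0 0 47" --pt "0 0 0 0 0 0 45"

```text
t: 21.55
eef_pos: [0.6734, -0.051, 0.0442]
tool_rot: [[0.001, -0.979, 0.204], [-0.001, 0.204, 0.979], [-1.0, -0.001, -0.001]]
ft_force: [-2.3, -1.8, 9.5]
opening: 0.0522
```

Emit:
arm_command --pt "0 0 0 0 0 0 45" --pt "0 0 0 0 0 0 45" --pt "0 0 0 0 0 0 45" --pt "-1 0 0 0 0 0 45" --pt "-2 0 0 0 0 0 45" --pt "-4 0 0 0 0 0 45" --pt "-8 0 0 0 0 0 45" --pt "-12 0 0 0 0 0 45" --pt "-15 0 0 0 0 0 45" --pt "-16 0 0 0 0 0 45"

```text
t: 22.55
eef_pos: [0.6737, -0.0495, 0.0596]
tool_rot: [[0.001, -0.979, 0.203], [0.0, 0.203, 0.979], [-1.0, -0.001, 0.0]]
ft_force: [-0.1, 0.4, -2.4]
opening: 0.0511
```

```bash
python3 - <<'E'
from h import *
go((.577,.305,.12),78)
E
```

```text
t 22.55 pos [ 0.6737 -0.0495  0.0596] jaw 78.3 open 51.1 F [-0.1  0.4 -2.4]
shift [-60.5 166.5 327.5] turn [0.3 0.  0. ]
```

Firm (51–52 mm). On to the tray's far half.

Emit:
arm_command --pt "-10 2 4 0 0 0 45" --pt "-25 9 18 0 0 0 45" --pt "-40 22 44 0 0 0 45" --pt "-52 40 78 0 0 0 45" --pt "-58 59 116 0 0 0 45" --pt "-60 79 155 0 0 0 45" --pt "-60 99 194 0 0 0 45" --pt "-60 119 233 0 0 0 45" --pt "-60 138 272 0 0 0 45" --pt "-60 154 303 0 0 0 45"

```text
t: 23.55
eef_pos: [0.5821, 0.2832, 0.1206]
tool_rot: [[0.001, -0.98, 0.2], [0.002, 0.2, 0.98], [-1.0, -0.0, 0.002]]
ft_force: [-0.8, 0.1, -2.3]
opening: 0.051
```

Emit:
arm_command --pt "0 8 16 0 0 0 45" --pt "3 12 24 0 0 0 45" --pt "10 12 24 0 0 0 45" --pt "22 12 24 0 0 0 45" --pt "36 12 24 0 0 0 45" --pt "50 12 24 0 0 0 45" --pt "62 12 24 0 0 0 45" --pt "72 12 24 0 0 0 45" --pt "78 12 24 0 0 0 45" --pt "80 12 24 0 0 0 45"

```text
t: 24.55
eef_pos: [0.5769, 0.3041, 0.038]
tool_rot: [[-0.001, -0.979, 0.203], [-0.001, 0.203, 0.979], [-1.0, 0.001, -0.001]]
ft_force: [-0.5, 0.5, -2.8]
opening: 0.0512
```

```bash
python3 - <<'E'
from h import *
go((.577,.305,.037),78)
E
```

```text
t 24.55 pos [0.5769 0.3041 0.038 ] jaw 78.3 open 51.2 F [-0.5  0.5 -2.8]
shift [1.  0.1 0.9] turn [ 0.3 -0.  -0. ]
```

Emit:
arm_command --pt "0 0 0 0 0 0 45" --pt "0.5 0 0 0 0 0 45" --pt "1 0 0 0 0 0 45" --pt "1.5 0 0 0 0 0 45" --pt "1.5 0 0 0 0 0 45" --pt "1.5 0 0 0 0 0 45" --pt "1.5 0 0 0 0 0 45" --pt "1.5 0 0 0 0 0 45" --pt "1.5 0 0 0 0 0 45" --pt "1.5 0 0 0 0 0 45"

```text
t: 25.55
eef_pos: [0.5772, 0.3044, 0.0375]
tool_rot: [[0.0, -0.979, 0.203], [0.0, 0.203, 0.979], [-1.0, -0.0, 0.0]]
ft_force: [0.3, -0.0, -1.5]
opening: 0.0516
```

Emit:
arm_command --pt "0.3 0 0 0 0 0 45" --pt "0.7 0 0 0 0 0 45" --pt "1 0 0 0 0 0 45" --pt "1 0 0 0 0 0 45" --pt "1 0 0 0 0 0 45" --pt "1 0 0 0 0 0 45" --pt "1 0 0 0 0 0 45" --pt "1 0 0 0 0 0 45" --pt "1 0 0 0 0 0 45" --pt "1 0 0 0 0 0 45"

```text
t: 26.55
eef_pos: [0.5772, 0.3043, 0.0374]
tool_rot: [[0.0, -0.979, 0.203], [0.0, 0.203, 0.979], [-1.0, -0.0, 0.0]]
ft_force: [-2.6, -2.7, 7.2]
opening: 0.0509
```

Firm contact. Release, rise, and back off.

Emit:
arm_command --pt "0 0 0 0 0 0 54" --pt "0 0 0 0 0 0 58" --pt "0 0 0 0 0 0 66" --pt "0 0 0 0 0 0 74" --pt "0 0 0 0 0 0 82" --pt "-4 0 0 0 0 0 85" --pt "-16 0 0 0 0 0 85" --pt "-34 0 0 0 0 0 85" --pt "-56 0 0 0 0 0 85" --pt "-84 0 0 0 0 0 85"

```text
t: 27.55
eef_pos: [0.5768, 0.3041, 0.1216]
tool_rot: [[-0.001, -0.979, 0.203], [-0.0, 0.203, 0.979], [-1.0, 0.001, -0.001]]
ft_force: [0.8, -0.1, -0.2]
opening: 0.085
```

Emit:
arm_command --pt "-18 2 -8 0 0 0 85" --pt "-30 6 -26 0 0 0 85" --pt "-38 12 -54 0 0 0 85" --pt "-40 18 -90 0 0 0 85" --pt "-40 24 -126 0 0 0 85" --pt "-40 30 -162 0 0 0 85" --pt "-40 36 -194 0 0 0 85" --pt "-40 42 -220 0 0 0 85" --pt "-40 46 -236 0 0 0 85" --pt "-40 48 -240 0 0 0 85"

```text
t: 28.55
eef_pos: [0.4812, 0.0776, 0.1613]
tool_rot: [[0.001, -0.979, 0.205], [0.0, 0.205, 0.979], [-1.0, -0.001, 0.001]]
ft_force: [0.5, 0.1, 0.4]
opening: 0.0849
```

```bash
python3 - <<'E'
from h import *
go((.577,.305,.037),78)
a=env.get_image('top')[:,:,::-1]; b=env.get_image('side')[:,:,::-1]
f=lambda im,x,y,w,h,k: cv2.resize(im[y:y+h,x:x+w],None,fx=k,fy=k,interpolation=cv2.INTER_CUBIC)
cv2.imwrite('pics/z1.png',np.vstack([f(a,120,130,266,120,3),f(b,100,90,266,120,3)[:240]]))
E
```

```text
t 28.55 pos [0.4812 0.0776 0.1613] jaw 78.2 open 84.9 F [0.5 0.1 0.4]
shift [124.5 -47.  242.1] turn [0.2 0.  0. ]
```

View pics/z1.png

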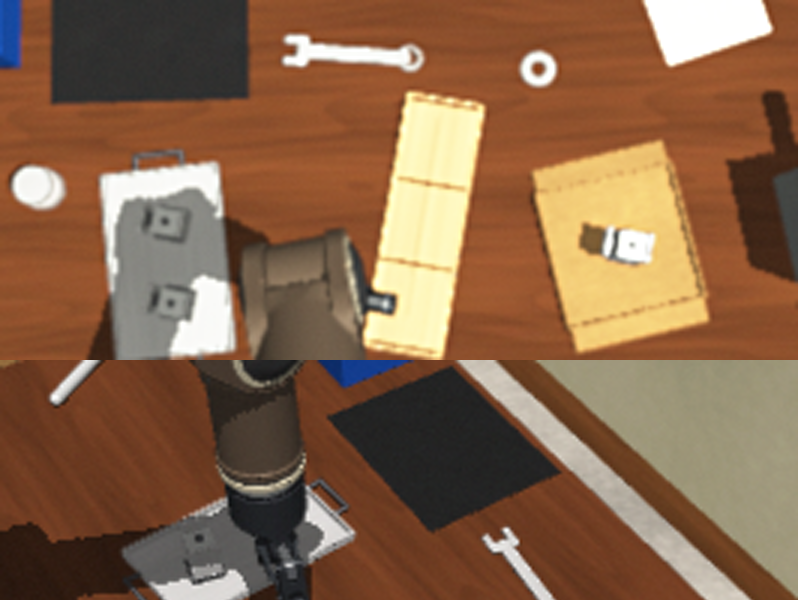

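Both firm buffers stand upright in the tray, at (167,221) and (172,301). The soft one stands in the lid at (628,245), the board is empty and the bystanders haven't moved. Handing in.

```bash
python3 -c "
from h import *
print(env.finish_job())"
```

```text
the job is handed in; nothing more can be done
None
```

I squeezed all three buffers at the gripper's lowest grip setting, 20 N. The ones on the nearest and farthest stands were firm, and both now stand in the steel tray. The middle one was soft and stands in the cardboard lid. I handed the job in at about 29 s; it gives no verdict.

- **Feel:** the two firm buffers stopped at 52.7 and 52.2 mm opening. The soft one closed to 47.6 mm, so it gave its full 8 mm.
- **Last look:** in the final top picture all three looked upright and released, well inside the rims. The board was empty, and the spanner, jar and washer had not visibly moved. The gearbox was only partly in view, and the gripper was never near it.
- **Disagreement:** once lifted, the firm ones read about 51 mm, roughly 5 mm of give instead of the 4 mm expected at 20 N. The true squeeze may therefore have been slightly over 20 N, perhaps 24 N. That is under the 28 N a finger limit, but I had no direct reading of finger force.

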